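# Press a tight lid home with a quick clamp and release it

### The job

Pump the trigger of the quick clamp until its jaw bears firmly on the white lid and has pressed it fully home on the blue case, without squeezing so hard that the thin case cracks. Then press the red release lever and slide the jaw all the way back to its stop, leaving the closed case standing free where it is and everything else undisturbed.

Things in the scene. Friction and masses are not known exactly. Their poses are not given: they have to be found in the camera images.
- clamp: plywood board (150 x 290 x 12 mm) carrying a one-handed quick clamp laid flat. Clamp axes: +y runs along the steel bar from the sliding head to the fixed jaw, +x from the handle across the bar to the jaws, z up. Origin on the table below the bar's centre line. Bar 18 mm wide, its toothed top (5 mm ratchet pitch) 50 mm above the table; board, bar and fixed jaw do not move
- handle (a point): middle of the sliding head's black handle (104 mm along x, 20 mm thick along y, 24 mm high), 46 mm above the table, 68 mm to the -x side of the bar's centre; it overhangs the board. Axes as the clamp's. The head (housing 56 x 78 mm round the bar, top 58 mm up) carries handle, trigger, release lever and moving jaw, which all travel together along the bar
- trigger_face (a point): middle of the +y face of the orange trigger paddle (72 mm along x, 10 mm thick, 20 mm high), 46 mm above the table; turns about an upright pin 96 mm to +x. At rest 53 mm to +y of the handle's middle, clear in front. Pulled towards the handle (-y) by a push here or a squeeze with the handle (63 mm over both at rest, 35 mm pulled); 28 mm travel, return spring 2 to 4 N
- trigger (a joint): trigger angle: 0 to 0.03 let go, 0.31 rad fully pulled. A full pull carries the head 5 mm (a tooth) along +y, so the paddle moves about 24 mm in the room; let it spring open before the next. A push of 10 N moves the head, up to 20 N while pressing the lid; jaw force is about 2 times the push (3 times a squeeze). Lid home, it stalls part-way, its force climbing. Past 25 N at its stop it slips
- release_pad (a point): middle of the top of the red release lever's thumb pad (30 mm along x, 38 mm along y, 64 mm above the table when up), on the head above the bar. A red ridge 9 mm high, 30 mm wide, stands across the pad's -y end, its face 19 mm from this point. Press the pad straight down about 5.5 mm to its stop (some 5 to 15 N) and, keeping it down, push the ridge along -y (about 4 N) to slide the head back
- release (a joint): release lever angle: 0 up (to 0.12 while its pawl rides over a tooth), 0.16 rad pressed to its stop; springs up when let go. Up, it holds the ratchet: the head can move forward (+y) but not back. Above about 0.13 the head is free both ways
- jaw_slide (a joint): position of the sliding head along the bar in m: 0 at its rear stop (jaw fully open), growing towards the fixed jaw (+y); it stands near 0.062 when the jaw touches the closed case. It is all the way back below 0.006
- jaw_pad: grey-black rubber pad of the moving jaw, 32 x 32 mm, 5 mm thick, slightly springy (about 35 N per mm, 2.5 mm at most); origin at the centre of its pressing (+y) face, 46 mm above the table
- fixed_jaw (a point): centre of the fixed jaw's pad face, which looks along -y, 46 mm above the table
- case_center (a point): middle of the blue 3D-printed instrument case (56 x 50 x 60 mm, without lid), standing loose on the clamp's board between the two jaws, its open side towards the moving jaw (-y); axes nearly those of the clamp
- lid: white push-fit lid of the case (56 x 60 mm, 8 mm thick), standing 7 to 12 mm proud of the case; it slides straight in along +y of the case and fits tightly (about 9 N moves it). Origin at the centre of its outer (-y) face: this lies 33 mm from the middle of the case when the lid is fully home. A firm press is 15 to 40 N at the jaw; the thin case cracks above 60 N
- tweezer_rest: aluminium tweezer rest with steel tweezers, 120 x 34 x 28 mm; bystander, origin at the centre of its underside
- file_stand: grey slotted plastic stand holding a needle file, 175 x 50 x 40 mm; bystander, origin at the centre of its underside
- bowl: lidded ceramic bowl, 116 mm across, 95 mm high; bystander, origin at the centre of its underside
- mug: white mug, 82 mm across, 95 mm high; bystander, origin at the centre of its underside
- glue: white glue bottle, 32 mm across, 85 mm high; bystander, origin at the centre of its underside
- screw_tray: green divided screw tray, 110 x 80 x 25 mm; bystander, origin at the centre of its underside
Things that resemble listed ones, but are neither listed nor needed, are in the scene too. What is meant by the part that bears case_center is not black, brown or yellow, and is the smaller of those in its own colour.

How it is judged:
By the outcome, as a careful person would: the job done as asked, in the order asked, and still so for the second after the job is handed in, with the robot touching nothing.
It also fails if it takes over 51 s, if anything falls off the work surface, if the arm or the gripper's body presses on something with over 40 N, if the wrist force passes 120 N, or if a joint passes its speed limit or range.

### The arm

A 6-joint arm with a two-finger parallel gripper is mounted at the origin on the work surface. World frame = base frame: x ahead of the robot, y to its left, z up, the work surface at z = 0. Lengths are in m, angles in rad, forces in N, time in s.
With the tool pointing down it reaches from about 0.25 to 0.775 m from the base axis. Payload 4 kg.
Tool frame: the origin (TCP) lies at the centre of the arm's flange, where the gripper is bolted on; the fingertips stand 199 mm ahead of it and the grasp point (between the pads) lies 180 mm ahead of it (robot.tcp_to_tips is the z of the fingertips in the tool frame, in m); z points along the fingers, y is the line along which they close (so a half turn about z gives the same grasp; the last joint's range is limited). The gripper opens to 94 mm and grips with 3 to 60 N. Pads are 16 mm wide; open, the fingers measure 119 mm over their backs; the gripper's body (75 mm by 177 mm) begins 78 mm behind the grasp point.
Start: joints at [-1.45, 0.087, 1.371, -0, 1.684, -0.103], TCP at [0.122, -0.536, 0.405] pointing down, gripper open.
Joint ranges: [-3.1, 3.1], [-0.76, 2.03], [0.27, 2.55], [-1.08, 4.22], [0.17, 2.65], [-2.57, 2.57]. Speed limits (rad/s): [2.79, 2.79, 3.14, 3.14, 3.14, 3.14].

### API

Orientations are given as [roll, pitch, yaw] about the fixed x, y, z axes, in that order (R = Rz(yaw) Ry(pitch) Rx(roll)).
In Python, from bench import robot gives the robot as it stands.
- The arm moves only by the tool play_rows, never from a script. Its arguments are lists of equal length, an entry for each row: "translation": the shift along the tool's x, y, z scaled (see below), a list of three; "twist": the turn, a rotation vector about the tool's x, y, z scaled (see below), a list of three; "gripper": the opening, from -1 (shut) to 1 (fully open). A call has 1 to 8 rows; each row shifts and turns the commanded pose from where the row before left it, along the tool's axes as they then stand; what a row does not reach is not made up. The controller multiplies each number of a shift by 0.04 m and each number of a turn by 0.1 rad. A row lasts 1/10 s, in which the tool goes at most 50 mm and 8.59 degrees, less where a joint would pass 70% of its speed; a pose out of reach is approached as far as the arm can. A call with a number of a shift or a turn outside -1 to 1 is refused whole. A call with a gripper value outside its range is refused whole. The fingers move at their own pace and stop on an object; the grip force is fixed at half the most. Time passes only in rows, so rows that do not move let the fingers close. It gives the time, the measured TCP pose, the force, the opening and the grip force at its end, in the units of the state.
- robot.get_obs(): the state, without advancing time (a new reading comes with each control period).
- robot.snapshot(name): name is "scene" or "top"; returns the picture (480x640x3 uint8, red, green, blue); there is no depth.
- robot.camera_model(name): a dict with "camera_matrix" (3x3 intrinsics, pixels), "rvec" (rotation vector, rad) and "tvec" (3), from world to camera coordinates, as OpenCV has them. Camera axes: x right, y down, z forward; pixel columns grow to the right and rows downward; lengths in m; the calibration is good to about 2 mm. A picture is of the moment at which its call begins. camera_model takes no time and is no camera call.
- robot.close_job(): hands the job in; it is judged then, once.
Trained networks look in the newest picture that a camera, given by its name, has taken for a name from the list of things; names that differ only in an ending like _2 or _b are one class to them, and where a whole thing is asked for, a point or a joint stands for the part that bears it (a point fixed in the world has none). Each returns a list of dicts, best first, with "score" (0 to 1); they miss things now and then, are a little off and sometimes report something else, mostly with a low value. They report only what shows in the picture. A call takes as long as a camera call. They do not tell look-alikes from the thing itself.
- robot.recognise(name, camera): "centre" ([x, y, z] in m, in world coordinates, good to about 4 mm: the middle of the surface that is visible of it).
- robot.spot_point(name, camera): "centre" ([x, y, z] in m, in world coordinates, good to about 4 mm: a listed point, or the origin of a listed thing).
The state is a dict: "time": time; "joint_positions": joint angles; "qvel": joint speeds; "joint_torque": joint torques, N m; "tool_pos": TCP position; "ee_rot": TCP orientation; "wrist_force": force on the tool from outside, world axes, zero at the start; "wrist_torque": the same for the moment, N m; "width": finger opening in m; "finger_force": force on a finger pad.
Only numpy, scipy, OpenCV 4.12 (cv2) and the standard library are available. Lean on these libraries where they do the work, as an engineer would, in place of code of your own. Each camera call takes 0.05 s, during which the arm holds its last target. There are 200 camera calls.

## Working session

There is one attempt and no reset: what is moved stays moved. The work goes in short steps, Python scripts to look and compute and a tool call to move; the robot and the scene stay as the last step left them, time stands still between calls to the robot, and variables do not carry over. Pictures are saved under pics/ and viewed, at most 10 in all, crops included, and the job is handed in when it is done.

Besides the shell and the picture viewer there is one more tool, called after "Request:" in YAML: its name, and indented under it one key for each argument. play_rows: Moves the arm, as the interface text tells. Its arguments: {"type":"object","properties":{"translation":{"type":"array","items":{"type":"array","items":{"type":"number","minimum":-1,"maximum":1}}},"twist":{"type":"array","items":{"type":"array","items":{"type":"number","minimum":-1,"maximum":1}}},"gripper":{"type":"array","items":{"type":"number"}}},"required":["translation","twist","gripper"]}

```bash
mkdir -p pics; ls; python3 - <<'E'
from bench import robot
import cv2,numpy as np
for c in ("scene","top"):
    im=robot.snapshot(c); cv2.imwrite(f"pics/{c}0.png",im[:,:,::-1])
    for n in ("handle","trigger_face","release_pad","jaw_pad","fixed_jaw","case_center","lid"):
        r=robot.spot_point(n,c)
        print(c,n,[(np.round(d["centre"],3).tolist(),round(d["score"],2)) for d in r[:4]])
    m=robot.camera_model(c); print(m)
o=robot.get_obs(); print(o["time"],o["tool_pos"],o["ee_rot"],o["width"])
E
```

```text
pics
scene handle [([0.499, -0.049, 0.046], 0.66)]
scene trigger_face [([0.496, 0.009, 0.045], 0.64), ([0.567, 0.021, 0.062], 0.43)]
scene release_pad []
scene jaw_pad [([0.62, 0.042, 0.043], 0.58), ([0.61, 0.128, 0.05], 0.55), ([0.568, 0.02, 0.061], 0.43), ([0.619, 0.059, 0.043], 0.24)]
scene fixed_jaw [([0.609, 0.128, 0.048], 0.71)]
scene case_center [([0.344, 0.064, 0.029], 0.95), ([0.617, 0.099, 0.042], 0.89), ([0.747, 0.339, 0.042], 0.83), ([0.418, 0.159, 0.038], 0.66)]
scene lid [([0.706, 0.312, 0.037], 0.83), ([0.616, 0.056, 0.042], 0.72), ([0.615, -0.41, 0.002], 0.6), ([0.411, 0.197, 0.039], 0.57)]
{'camera_matrix': array([[499.53734942,   0.        , 320.46746642],
       [  0.        , 499.53734942, 239.62119577],
       [  0.        ,   0.        ,   1.        ]]), 'rvec': array([ 1.51985017,  1.93768254, -0.90836367]), 'tvec': array([ 0.13041125, -0.29844411,  1.4296271 ])}
top handle [([0.5, -0.048, 0.044], 0.76)]
top trigger_face [([0.498, 0.011, 0.045], 0.46)]
top release_pad [([0.568, 0.016, 0.063], 0.84)]
top jaw_pad [([0.618, 0.036, 0.044], 0.5)]
top fixed_jaw [([0.57, 0.018, 0.063], 0.71)]
top case_center [([0.583, 0.245, 0.026], 0.95), ([0.617, 0.1, 0.042], 0.86), ([0.739, 0.335, 0.041], 0.72), ([0.422, 0.154, 0.041], 0.67)]
top lid [([0.612, 0.057, 0.042], 0.77), ([0.553, 0.229, 0.029], 0.64), ([0.406, 0.195, 0.035], 0.62), ([0.706, 0.312, 0.044], 0.61)]
{'camera_matrix': array([[586.81318116,   0.        , 316.86078104],
       [  0.        , 586.81318116, 233.26393749],
       [  0.        ,   0.        ,   1.        ]]), 'rvec': array([ 2.16917729, -2.17537099,  0.09475093]), 'tvec': array([-0.01044314,  0.54513261,  1.2850126 ])}
0.8 [ 0.12203947 -0.53629545  0.40473338] [3.14143308e+00 4.41673988e-05 2.23739694e-01] 0.09421511032880289
```

View pics/scene0.png

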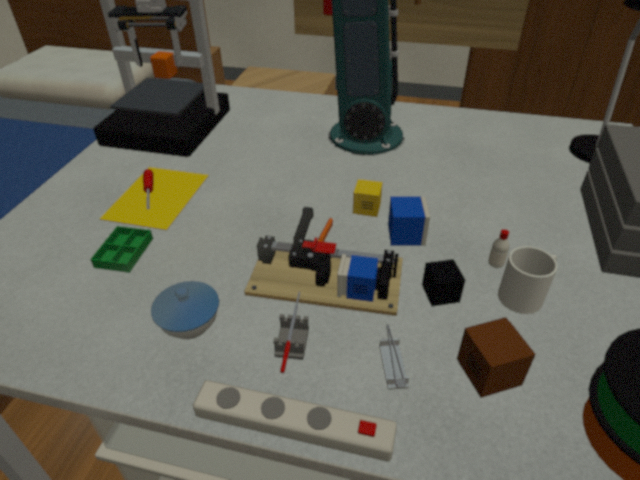

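View pics/top0.png

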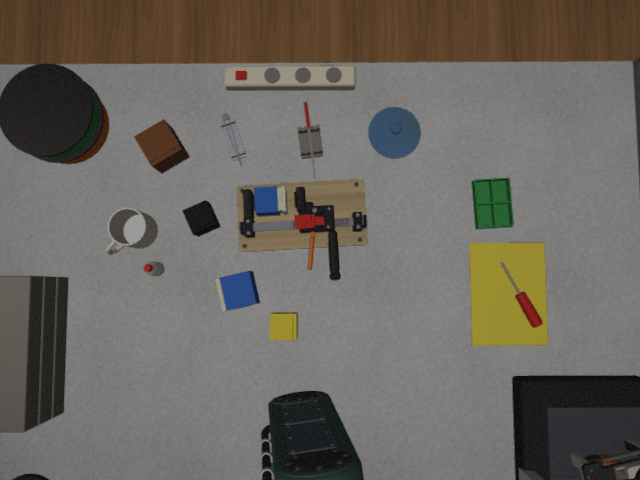

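The thing to avoid confusing is the blue case. In the top view the candidates are blue at (268,200), between the jaws on the board; a larger blue at (238,291); black at (201,218); brown at (162,146); and yellow at (284,327). By the description I choose the smaller blue one in the clamp. A close crop will check that and refine the clamp pose.

```bash
cat > h.py <<'E'
import cv2,numpy as np
from bench import robot
def ray(cam,px,z):
    m=robot.camera_model(cam);R=cv2.Rodrigues(m["rvec"])[0];t=m["tvec"]
    p=cv2.undistortPoints(np.float64(px).reshape(-1,1,2),m["camera_matrix"],None).reshape(-1,2)
    d=np.c_[p,np.ones(len(p))]@R; c=-R.T@t
    return c+d*((z-c[2])/d[:,2])[:,None]
def spots(names,cam):
    for n in names:
        r=robot.spot_point(n,cam); print(cam,n,[(np.round(d["centre"],3).tolist(),round(d["score"],2)) for d in r[:3]])
E
python3 - <<'E'
from h import *
im=cv2.imread("pics/top0.png")
c=im[170:290,225:385]; cv2.imwrite("pics/crop0.png",cv2.resize(c,(800,600),interpolation=cv2.INTER_CUBIC))
hsv=cv2.cvtColor(im,cv2.COLOR_BGR2HSV)
def blob(name,lo,hi,z,roi=(170,290,225,385)):
    m=np.zeros(im.shape[:2],np.uint8);a,b,c,d=roi
    m[a:b,c:d]=cv2.inRange(hsv,lo,hi)[a:b,c:d]
    n,l,s,ce=cv2.connectedComponentsWithStats(m);i=1+np.argmax(s[1:,4])
    ys,xs=np.nonzero(l==i); r=cv2.minAreaRect(np.c_[xs,ys].astype(np.float32))
    print(name,s[i],r,np.round(ray("top",cv2.boxPoints(r),z)[:,:2],4).tolist())
blob("trigger",(8,150,120),(18,255,255),.056)
blob("red",(0,150,80),(5,255,255),.066)
blob("blue",(100,120,60),(125,255,255),.072)
E
```

```text
trigger [308 232   7  37 124] ((310.96685791015625, 249.99783325195312), (4.057658672332764, 36.319374084472656), 3.814074993133545) [[0.4667, 0.0078], [0.5456, 0.0025], [0.545, -0.0063], [0.4661, -0.0009]]
red [295 214  30  15 343] ((309.5, 221.0), (14.0, 29.0), 90.0) [[0.5834, 0.0351], [0.5832, -0.0278], [0.5527, -0.0277], [0.5529, 0.0351]]
blue [254 187  24  27 591] ((265.0885009765625, 199.77056884765625), (25.8177490234375, 23.07118034362793), 87.1375961303711) [[0.641, 0.1262], [0.6433, 0.0762], [0.587, 0.0732], [0.5846, 0.123]]
```

View pics/crop0.png

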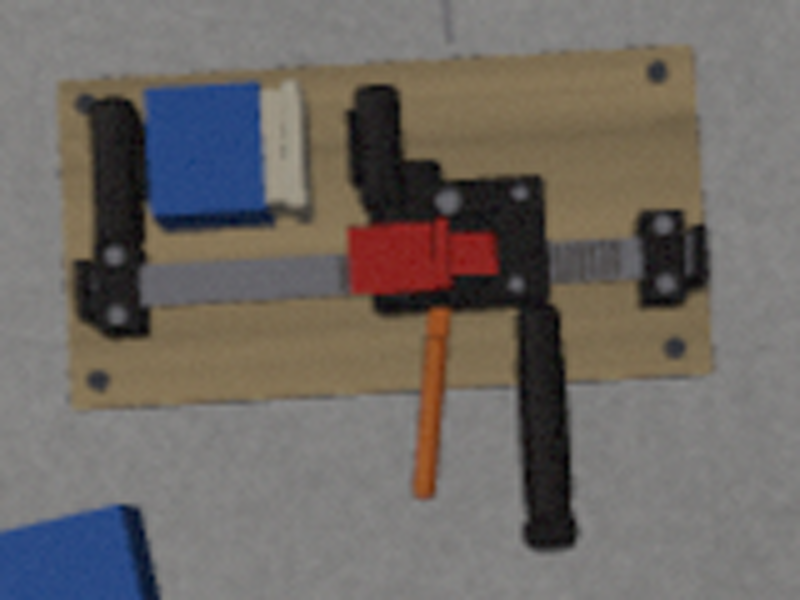

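```bash
python3 - <<'E'
from h import *
P=lambda u,v:(225+u/5-.4,170+v/5-.4)
def show(n,z,*pts): print(n,np.round(ray("top",[P(*p) for p in pts],z)[:,:2],4).tolist())
c=ray("top",[P(58,82),P(693,47),P(713,374),P(72,409)],.012)[:,:2]
print(c.round(4).tolist(),np.linalg.norm(np.diff(c,axis=0),axis=1))
d=(c[0]-c[1])+(c[3]-c[2]); print("yaw",np.arctan2(-d[0],d[1]))
show("pad -> left edge mid, ridge mid",.064,(349,260)); show("ridge",.073,(447,255))
show("bar",.05,(142,284),(340,275),(550,262),(638,258))
show("trig left edge ends",.056,(414,497),(432,308)); show("trig right",.056,(434,497),(450,308))
show("handle ends",.058,(549,535),(537,305)); show("handle edges y mid",.05,(523,420),(568,420))
show("lid",.072,(300,148)); show("padface",.062,(350,140))
E
```

```text
[[0.6547, 0.1711], [0.6698, -0.1176], [0.5208, -0.1251], [0.5059, 0.1633]] [0.28911173 0.14924325 0.28884256]
yaw 0.051982898103981996
pad -> left edge mid, ridge mid [[0.5671, 0.0365]]
ridge [[0.5681, -0.0061]]
bar [[0.5583, 0.1279], [0.562, 0.041], [0.5675, -0.0511], [0.5691, -0.0897]]
trig left edge ends [[0.4645, 0.0086], [0.5468, 0.0006]]
trig right [[0.4645, -0.0001], [0.5468, -0.0072]]
handle ends [[0.4479, -0.0498], [0.5478, -0.0451]]
handle edges y mid [[0.4981, -0.0389], [0.4981, -0.0586]]
lid [[0.615, 0.0574]]
padface [[0.62, 0.0362]]
```

The crop confirms it: the blue case with its white lid is at crop (205,155), between the jaws. The trigger is at (432,400) and the red pad at (400,258), with its ridge at (447,255). Clamp yaw is about 0.052. The trigger face is near (0.497, 0.005).

```bash
cat >> h.py <<'E'
def plan(tgt,yaw,n):
    from scipy.spatial.transform import Rotation as Ro
    o=robot.get_obs();p=np.array(o["tool_pos"]);R=Ro.from_euler("xyz",o["ee_rot"])
    T=Ro.from_euler("xyz",[np.pi,0,yaw]); rv=(R.inv()*T).as_rotvec()/n; s=(np.array(tgt)-p)/n
    for i in range(n):
        print((R.inv().apply(s)/.04).round(2).tolist(),(rv/.1).round(2).tolist()); R=R*Ro.from_rotvec(rv)
E
python3 -c "
from h import *
plan([.495,.045,.30],1.623,18)"
```

```text
[0.68, -0.67, 0.15] [0.0, 0.0, -0.78]
[0.73, -0.62, 0.15] [0.0, 0.0, -0.78]
[0.78, -0.56, 0.15] [0.0, 0.0, -0.78]
[0.82, -0.5, 0.15] [0.0, 0.0, -0.78]
[0.86, -0.43, 0.15] [0.0, 0.0, -0.78]
[0.89, -0.36, 0.15] [0.0, 0.0, -0.78]
[0.91, -0.29, 0.15] [0.0, 0.0, -0.78]
[0.93, -0.22, 0.15] [0.0, 0.0, -0.78]
[0.95, -0.15, 0.15] [0.0, 0.0, -0.78]
[0.96, -0.07, 0.15] [0.0, 0.0, -0.78]
[0.96, 0.0, 0.15] [0.0, 0.0, -0.78]
[0.96, 0.08, 0.15] [0.0, 0.0, -0.78]
[0.95, 0.15, 0.15] [0.0, 0.0, -0.78]
[0.93, 0.22, 0.15] [0.0, 0.0, -0.78]
[0.91, 0.29, 0.15] [0.0, 0.0, -0.78]
[0.89, 0.36, 0.15] [0.0, 0.0, -0.78]
[0.86, 0.43, 0.15] [0.0, 0.0, -0.78]
[0.82, 0.5, 0.15] [0.0, 0.0, -0.78]
```

Request:
play_rows:
  translation:
    - [0.68,-0.67,0.1]
    - [0.73,-0.62,0.1]
    - [0.78,-0.56,0.1]
    - [0.82,-0.5,0.1]
    - [0.86,-0.43,0.1]
    - [0.89,-0.36,0.1]
    - [0.91,-0.29,0.1]
    - [0.93,-0.22,0.1]
  twist:
    - [0,0,-0.78]
    - [0,0,-0.78]
    - [0,0,-0.78]
    - [0,0,-0.78]
    - [0,0,-0.78]
    - [0,0,-0.78]
    - [0,0,-0.78]
    - [0,0,-0.78]
  gripper: [-1,-1,-1,-1,-1,-1,-1,-1]

```text
time: 1.6
tool_pos: [0.2877, -0.2765, 0.3728]
ee_rot: [3.141, 0.0, 0.851]
wrist_force: [0.6, -0.3, 0.4]
width: 0.0331
finger_force: 0.0
```

Request:
play_rows:
  translation:
    - [0.95,-0.15,0.2]
    - [0.96,-0.07,0.2]
    - [0.96,0,0.2]
    - [0.96,0.08,0.2]
    - [0.95,0.15,0.2]
    - [0.93,0.22,0.2]
    - [0.91,0.29,0.2]
    - [0.89,0.36,0.2]
  twist:
    - [0,0,-0.78]
    - [0,0,-0.78]
    - [0,0,-0.78]
    - [0,0,-0.78]
    - [0,0,-0.78]
    - [0,0,-0.78]
    - [0,0,-0.78]
    - [0,0,-0.78]
  gripper: [-1,-1,-1,-1,-1,-1,-1,-1]

```text
time: 2.4
tool_pos: [0.4528, -0.0172, 0.3086]
ee_rot: [3.141, 0.0, 1.475]
wrist_force: [0.8, -0.4, 0.6]
width: 0.0
finger_force: 0.0
```

Request:
play_rows:
  translation:
    - [0.86,0.43,0.2]
    - [0.82,0.5,0.2]
    - [0,0,0]
    - [0,0,0]
  twist:
    - [0,0,-0.78]
    - [0,0,-0.78]
    - [0,0,0]
    - [0,0,0]
  gripper: [-1,-1,-1,-1]

```text
time: 2.8
tool_pos: [0.4934, 0.0465, 0.2923]
ee_rot: [-3.14, 0.001, 1.629]
wrist_force: [-0.4, 0.5, -0.3]
width: 0.0005
finger_force: 0.0
```

```bash
python3 -c "
from h import *
plan([.495,.040,.235],1.623,3)"
```

```text
[-0.05, 0.01, 0.48] [-0.0, 0.0, 0.02]
[-0.05, 0.01, 0.48] [-0.0, 0.0, 0.02]
[-0.05, 0.01, 0.48] [-0.0, 0.0, 0.02]
```

Request:
play_rows:
  translation:
    - [-0.05,0,0.5]
    - [-0.05,0,0.5]
    - [-0.05,0,0.45]
    - [0,0,0]
    - [-0.3,0,0]
    - [-0.2,0,0]
    - [0,0,0]
  twist:
    - [0,0,0.06]
    - [0,0,0]
    - [0,0,0]
    - [0,0,0]
    - [0,0,0]
    - [0,0,0]
    - [0,0,0]
  gripper: [-1,-1,-1,-1,-1,-1,-1]

```text
time: 3.5
tool_pos: [0.4952, 0.0186, 0.2361]
ee_rot: [3.139, 0.001, 1.619]
wrist_force: [0.8, 1.7, -0.6]
width: 0.0002
finger_force: 0.0
```

Request:
play_rows:
  translation:
    - [-0.15,0,0]
    - [-0.15,0,0]
  twist:
    - [0,0,0]
    - [0,0,0]
  gripper: [-1,-1]

```text
time: 3.7
tool_pos: [0.4954, 0.008, 0.2353]
ee_rot: [3.141, -0.001, 1.622]
wrist_force: [-1.0, 2.2, 0.8]
width: 0.0006
finger_force: 1.0
```

Request:
play_rows:
  translation:
    - [-0.15,0,0]
    - [-0.1,0,0]
  twist:
    - [0,0,0]
    - [0,0,0]
  gripper: [-1,-1]

```text
time: 3.9
tool_pos: [0.4957, -0.0008, 0.2351]
ee_rot: [-3.141, -0.006, 1.622]
wrist_force: [-3.0, 10.4, 5.2]
width: 0.0
finger_force: 5.0
```

Request:
play_rows:
  translation:
    - [-0.15,0,0]
    - [0,0,0]
  twist:
    - [0,0,0]
    - [0,0,0]
  gripper: [-1,-1]

```text
time: 4.1
tool_pos: [0.4963, -0.0067, 0.2351]
ee_rot: [3.141, -0.006, 1.622]
wrist_force: [-1.4, 7.8, 4.2]
width: 0.0004
finger_force: 4.1
```

Request:
play_rows:
  translation:
    - [-0.1,0,0]
    - [0,0,0]
  twist:
    - [0,0,0]
    - [0,0,0]
  gripper: [-1,-1]

```text
time: 4.3
tool_pos: [0.4964, -0.0086, 0.2352]
ee_rot: [3.141, -0.012, 1.623]
wrist_force: [-2.3, 16.0, 5.0]
width: 0.0004
finger_force: 8.1
```

Request:
play_rows:
  translation:
    - [0.5,0,0]
    - [0.5,0,0]
    - [0,0,0]
  twist:
    - [0,0,0]
    - [0,0,0]
    - [0,0,0]
  gripper: [-1,-1,-1]

```text
time: 4.6
tool_pos: [0.4943, 0.0292, 0.2346]
ee_rot: [3.141, 0.0, 1.624]
wrist_force: [0.2, 0.4, 0.7]
width: 0.0002
finger_force: 0.0
```

```bash
cat >> h.py <<'E'
def look(tag):
    im=robot.snapshot("scene")[:,:,::-1].copy(); cv2.imwrite(f"pics/{tag}.png",im)
    spots(("handle","trigger_face","release_pad","jaw_pad","lid"),"scene")
    hsv=cv2.cvtColor(im,cv2.COLOR_BGR2HSV)
    m=cv2.inRange(hsv,(0,150,80),(5,255,255)); m[:200]=0;m[270:]=0;m[:,:270]=0;m[:,420:]=0
    ys,xs=np.nonzero(m)
    if len(xs): print("red",len(xs),xs.mean(),ys.mean(),ray("scene",[(xs.mean(),ys.mean())],.064)[0].round(4))
E
python3 -c "
from h import *
look('s1')
im=cv2.imread('pics/scene0.png');hsv=cv2.cvtColor(im,cv2.COLOR_BGR2HSV)
m=cv2.inRange(hsv,(0,150,80),(5,255,255)); m[:200]=0;m[270:]=0;m[:,:270]=0;m[:,420:]=0
ys,xs=np.nonzero(m);print(len(xs),xs.mean(),ys.mean(),ray('scene',[(xs.mean(),ys.mean())],.064)[0])
c=cv2.imread('pics/s1.png')[180:330,220:420];cv2.imwrite('pics/s1c.png',cv2.resize(c,(800,600),interpolation=cv2.INTER_CUBIC))
"
```

```text
scene handle [([0.499, -0.043, 0.044], 0.96)]
scene trigger_face [([0.494, 0.008, 0.042], 0.65)]
scene release_pad [([0.569, 0.024, 0.065], 0.68), ([0.767, 0.183, 0.001], 0.38)]
scene jaw_pad [([0.618, 0.042, 0.045], 0.65)]
scene lid [([0.619, 0.056, 0.045], 0.97), ([0.702, 0.311, 0.038], 0.74), ([0.555, 0.237, 0.027], 0.58)]
red 295 322.03389830508473 246.4779661016949 [0.5711 0.0122 0.064 ]
289 319.5847750865052 246.1833910034602 [0.57138599 0.00738232 0.064     ]
```

View pics/s1c.png

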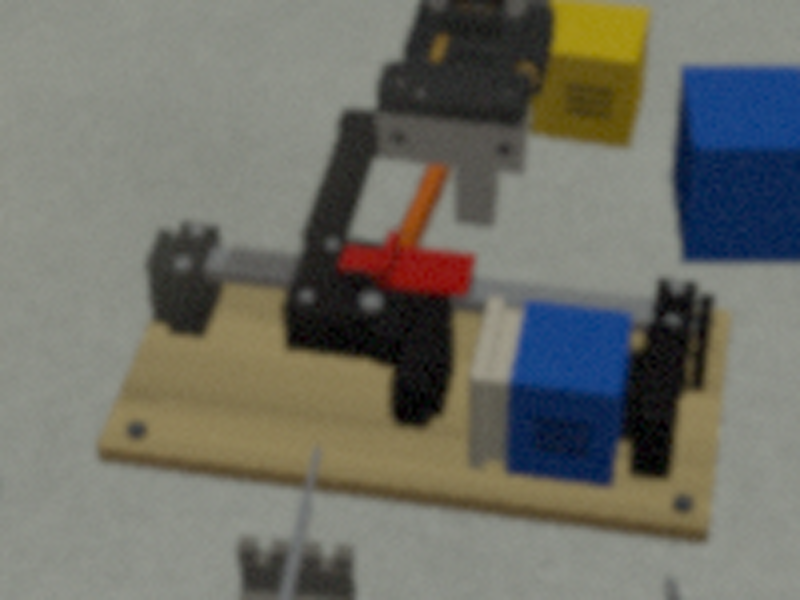

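Picture: the head advanced by one tooth (red centroid +4.8 mm). The finger at crop (477,190) is clear of the trigger at (425,210). Next I pump again, shifting each stroke +5 mm.

Request:
play_rows:
  translation:
    - [-0.3,0,0]
    - [-0.3,0,0]
    - [-0.2,0,0]
    - [-0.075,0,0]
    - [0,0,0]
  twist:
    - [0,0,0]
    - [0,0,0]
    - [0,0,0]
    - [0,0,0]
    - [0,0,0]
  gripper: [-1,-1,-1,-1,-1]

```text
time: 5.4
tool_pos: [0.4957, -0.0042, 0.2345]
ee_rot: [-3.141, -0.014, 1.621]
wrist_force: [-0.2, 17.5, 3.2]
width: 0.0006
finger_force: 8.7
```

Request:
play_rows:
  translation:
    - [0.5,0,0]
    - [0.5,0,0]
    - [0,0,0]
    - [-0.3,0,0]
    - [-0.3,0,0]
    - [-0.2,0,0]
    - [-0.075,0,0]
    - [0,0,0]
  twist:
    - [0,0,0]
    - [0,0,0]
    - [0,0,0]
    - [0,0,0]
    - [0,0,0]
    - [0,0,0]
    - [0,0,0]
    - [0,0,0]
  gripper: [-1,-1,-1,-1,-1,-1,-1,-1]

```text
time: 6.2
tool_pos: [0.4956, 0.0004, 0.2347]
ee_rot: [3.142, -0.016, 1.62]
wrist_force: [-0.9, 19.6, 3.2]
width: 0.0006
finger_force: 9.8
```

Request:
play_rows:
  translation:
    - [0.5,0,0]
    - [0.5,0,0]
    - [0,0,0]
  twist:
    - [0,0,0]
    - [0,0,0]
    - [0,0,0]
  gripper: [-1,-1,-1]

```text
time: 6.5
tool_pos: [0.494, 0.0375, 0.2347]
ee_rot: [3.141, 0.001, 1.622]
wrist_force: [0.6, -0.4, 0.6]
width: 0.0006
finger_force: 0.0
```

```bash
python3 -c "
from h import *
look('s2')"
```

```text
scene handle [([0.498, -0.036, 0.044], 0.78)]
scene trigger_face [([0.495, 0.019, 0.042], 0.63), ([0.618, 0.055, 0.046], 0.41)]
scene release_pad [([0.57, 0.036, 0.061], 0.75)]
scene jaw_pad [([0.619, 0.058, 0.046], 0.49)]
scene lid [([0.407, 0.198, 0.038], 0.78), ([0.617, 0.061, 0.045], 0.59), ([0.553, 0.233, 0.03], 0.52)]
red 289 327.05190311418687 246.92041522491348 [0.5702 0.0219 0.064 ]
```

Request:
play_rows:
  translation:
    - [-0.3,0,0]
    - [-0.3,0,0]
    - [-0.15,0,0]
    - [-0.05,0,0]
    - [0,0,0]
  twist:
    - [0,0,0]
    - [0,0,0]
    - [0,0,0]
    - [0,0,0]
    - [0,0,0]
  gripper: [-1,-1,-1,-1,-1]

```text
time: 7.3
tool_pos: [0.4951, 0.0074, 0.2345]
ee_rot: [-3.141, -0.009, 1.621]
wrist_force: [-1.7, 11.3, 1.2]
width: 0.0003
finger_force: 5.7
```

Request:
play_rows:
  translation:
    - [-0.05,0,0]
    - [0,0,0]
  twist:
    - [0,0,0]
    - [0,0,0]
  gripper: [-1,-1]

```text
time: 7.5
tool_pos: [0.4952, 0.0063, 0.2345]
ee_rot: [-3.141, -0.011, 1.622]
wrist_force: [-1.9, 14.3, 2.2]
width: 0.0004
finger_force: 6.8
```

```bash
python3 -c "
from h import *
look('s3')"
```

```text
scene handle [([0.766, -0.179, -0.001], 0.66), ([0.498, -0.029, 0.045], 0.63)]
scene trigger_face [([0.493, 0.002, 0.044], 0.45), ([0.61, 0.128, 0.054], 0.26)]
scene release_pad [([0.569, 0.041, 0.064], 0.82)]
scene jaw_pad [([0.618, 0.058, 0.043], 0.51), ([0.617, 0.059, 0.041], 0.48)]
scene lid [([0.41, 0.198, 0.039], 0.69), ([0.615, 0.058, 0.042], 0.65), ([0.344, 0.038, 0.031], 0.54)]
red 294 329.45238095238096 247.26190476190476 [0.5701 0.0266 0.064 ]
```

Request:
play_rows:
  translation:
    - [-0.05,0,0]
    - [0,0,0]
  twist:
    - [0,0,0]
    - [0,0,0]
  gripper: [-1,-1]

```text
time: 8.0
tool_pos: [0.4953, 0.0053, 0.2345]
ee_rot: [-3.141, -0.014, 1.622]
wrist_force: [-0.8, 16.6, 2.5]
width: 0.0002
finger_force: 8.2
```

Request:
play_rows:
  translation:
    - [0.5,0,0]
    - [0.5,0,0]
    - [0,0,0]
  twist:
    - [0,0,0]
    - [0,0,0]
    - [0,0,0]
  gripper: [-1,-1,-1]

```text
time: 8.3
tool_pos: [0.4936, 0.0425, 0.2347]
ee_rot: [3.141, 0.0, 1.624]
wrist_force: [-0.1, 0.2, -0.5]
width: 0.0004
finger_force: 0.0
```

Request:
play_rows:
  translation:
    - [-0.3,0,0]
    - [-0.3,0,0]
    - [-0.15,0,0]
    - [-0.05,0,0]
    - [0,0,0]
  twist:
    - [0,0,0]
    - [0,0,0]
    - [0,0,0]
    - [0,0,0]
    - [0,0,0]
  gripper: [-1,-1,-1,-1,-1]

```text
time: 8.8
tool_pos: [0.495, 0.0113, 0.2346]
ee_rot: [-3.141, -0.011, 1.62]
wrist_force: [-1.7, 14.5, 1.8]
width: 0.0004
finger_force: 7.5
```

Request:
play_rows:
  translation:
    - [-0.06,0,0]
    - [0,0,0]
  twist:
    - [0,0,0]
    - [0,0,0]
  gripper: [-1,-1]

```text
time: 9.0
tool_pos: [0.495, 0.0102, 0.2346]
ee_rot: [-3.141, -0.015, 1.621]
wrist_force: [-1.4, 21.0, 2.8]
width: 0.0006
finger_force: 9.9
```

```bash
python3 -c "
from h import *
look('s4')"
```

```text
scene handle [([0.498, -0.023, 0.046], 0.66), ([0.558, 0.031, 0.006], 0.35)]
scene trigger_face [([0.496, 0.004, 0.044], 0.64), ([0.566, 0.046, 0.065], 0.23)]
scene release_pad [([0.615, -0.407, 0.0], 0.75), ([0.566, 0.046, 0.061], 0.68), ([0.559, 0.032, 0.003], 0.24)]
scene jaw_pad [([0.62, 0.065, 0.043], 0.6)]
scene lid [([0.411, 0.2, 0.036], 0.71), ([0.703, 0.31, 0.039], 0.68), ([0.552, 0.233, 0.025], 0.54)]
red 285 332.2842105263158 247.63508771929824 [0.5699 0.0322 0.064 ]
```

Request:
play_rows:
  translation:
    - [0.5,0,0]
    - [0.5,0,0]
    - [0,0,0]
    - [-0.3,0,0]
    - [-0.3,0,0]
    - [-0.15,0,0]
    - [-0.05,0,0]
    - [0,0,0]
  twist:
    - [0,0,0]
    - [0,0,0]
    - [0,0,0]
    - [0,0,0]
    - [0,0,0]
    - [0,0,0]
    - [0,0,0]
    - [0,0,0]
  gripper: [-1,-1,-1,-1,-1,-1,-1,-1]

```text
time: 10.1
tool_pos: [0.4947, 0.0167, 0.2346]
ee_rot: [-3.141, -0.011, 1.62]
wrist_force: [-0.6, 15.5, 1.6]
width: 0.0005
finger_force: 7.6
```

Request:
play_rows:
  translation:
    - [-0.05,0,0]
    - [0,0,0]
  twist:
    - [0,0,0]
    - [0,0,0]
  gripper: [-1,-1]

```text
time: 10.3
tool_pos: [0.4948, 0.0155, 0.2347]
ee_rot: [-3.141, -0.014, 1.621]
wrist_force: [-1.2, 18.3, 2.5]
width: 0.0004
finger_force: 8.9
```

```bash
python3 -c "
from h import *
look('s5')
c=cv2.imread('pics/s5.png')[180:330,220:420];cv2.imwrite('pics/s5c.png',cv2.resize(c,(800,600),interpolation=cv2.INTER_CUBIC))"
```

```text
scene handle [([0.496, -0.02, 0.044], 0.75)]
scene trigger_face [([0.493, 0.01, 0.042], 0.43)]
scene release_pad [([0.566, 0.051, 0.058], 0.53)]
scene jaw_pad [([0.615, 0.069, 0.043], 0.62)]
scene lid [([0.701, 0.312, 0.037], 0.89), ([0.552, 0.23, 0.026], 0.64), ([0.616, 0.069, 0.041], 0.6)]
red 292 335.0821917808219 248.42808219178082 [0.5709 0.0379 0.064 ]
```

View pics/s5c.png

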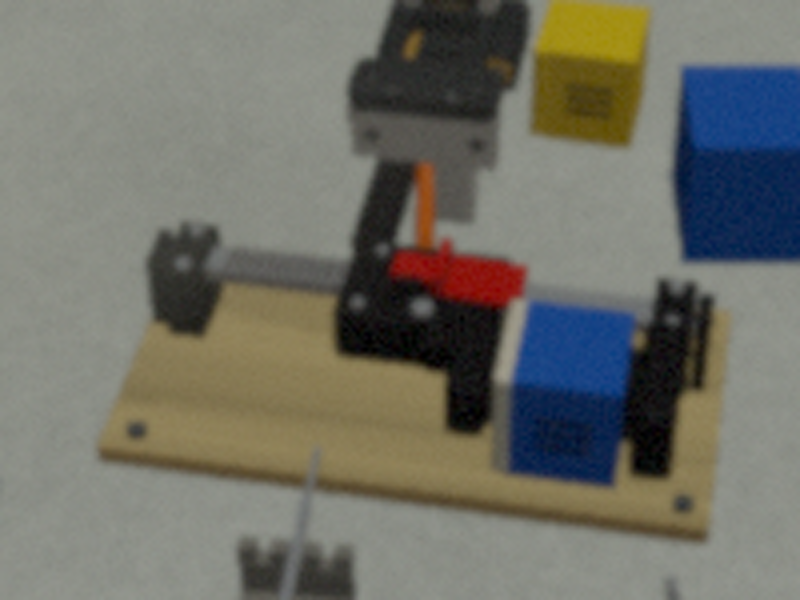

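Picture: jaw at crop (470,370) bears on the lid, whose visible plate is now ~20 crop px (near 8-10 mm), almost home. Next stroke in small steps, watching for the stall.

Request:
play_rows:
  translation:
    - [0.5,0,0]
    - [0.5,0,0]
    - [0,0,0]
    - [-0.25,0,0]
    - [-0.15,0,0]
    - [0,0,0]
  twist:
    - [0,0,0]
    - [0,0,0]
    - [0,0,0]
    - [0,0,0]
    - [0,0,0]
    - [0,0,0]
  gripper: [-1,-1,-1,-1,-1,-1]

```text
time: 11.2
tool_pos: [0.4939, 0.0356, 0.2346]
ee_rot: [-3.141, 0.0, 1.619]
wrist_force: [-1.7, 1.6, 0.0]
width: 0.0003
finger_force: 0.4
```

Request:
play_rows:
  translation:
    - [-0.08,0,0]
    - [0,0,0]
  twist:
    - [0,0,0]
    - [0,0,0]
  gripper: [-1,-1]

```text
time: 11.4
tool_pos: [0.4939, 0.0338, 0.2345]
ee_rot: [-3.141, -0.0, 1.621]
wrist_force: [-2.2, 1.8, 0.8]
width: 0.0008
finger_force: 0.6
```

Request:
play_rows:
  translation:
    - [-0.08,0,0]
    - [0,0,0]
  twist:
    - [0,0,0]
    - [0,0,0]
  gripper: [-1,-1]

```text
time: 11.6
tool_pos: [0.4939, 0.0313, 0.2345]
ee_rot: [-3.141, -0.001, 1.622]
wrist_force: [-2.1, 2.7, 0.5]
width: 0.0003
finger_force: 1.2
```

Request:
play_rows:
  translation:
    - [-0.08,0,0]
    - [0,0,0]
  twist:
    - [0,0,0]
    - [0,0,0]
  gripper: [-1,-1]

```text
time: 11.8
tool_pos: [0.494, 0.0286, 0.2345]
ee_rot: [-3.14, -0.002, 1.622]
wrist_force: [-3.0, 3.7, 1.8]
width: 0.0005
finger_force: 2.4
```

Request:
play_rows:
  translation:
    - [-0.06,0,0]
    - [0,0,0]
  twist:
    - [0,0,0]
    - [0,0,0]
  gripper: [-1,-1]

```text
time: 12.0
tool_pos: [0.494, 0.0267, 0.2345]
ee_rot: [-3.14, -0.004, 1.622]
wrist_force: [-3.1, 6.8, 1.8]
width: 0.0006
finger_force: 3.4
```

Request:
play_rows:
  translation:
    - [-0.05,0,0]
    - [0,0,0]
  twist:
    - [0,0,0]
    - [0,0,0]
  gripper: [-1,-1]

```text
time: 12.2
tool_pos: [0.4941, 0.025, 0.2345]
ee_rot: [-3.14, -0.004, 1.623]
wrist_force: [-3.5, 8.6, 1.9]
width: 0.0005
finger_force: 3.9
```

Request:
play_rows:
  translation:
    - [-0.04,0,0]
    - [0,0,0]
  twist:
    - [0,0,0]
    - [0,0,0]
  gripper: [-1,-1]

```text
time: 12.4
tool_pos: [0.4942, 0.0237, 0.2345]
ee_rot: [-3.14, -0.005, 1.623]
wrist_force: [-4.0, 8.1, 2.0]
width: 0.0006
finger_force: 4.3
```

Request:
play_rows:
  translation:
    - [-0.04,0,0]
    - [0,0,0]
  twist:
    - [0,0,0]
    - [0,0,0]
  gripper: [-1,-1]

```text
time: 12.6
tool_pos: [0.4943, 0.0217, 0.2345]
ee_rot: [-3.14, -0.003, 1.623]
wrist_force: [-2.9, 6.0, 1.4]
width: 0.0002
finger_force: 3.4
```

```bash
python3 -c "
from h import *
look('s6')"
```

```text
scene handle [([0.497, -0.021, 0.044], 0.6), ([0.61, 0.127, 0.048], 0.38)]
scene trigger_face [([0.491, 0.013, 0.047], 0.58), ([0.764, 0.182, -0.0], 0.42)]
scene release_pad [([0.564, 0.052, 0.063], 0.72)]
scene jaw_pad [([0.568, 0.05, 0.061], 0.71), ([0.618, 0.068, 0.044], 0.5)]
scene lid [([0.701, 0.31, 0.039], 0.85), ([0.618, 0.069, 0.043], 0.63), ([0.41, 0.199, 0.036], 0.6)]
red 299 334.7959866220736 248.57190635451505 [0.5714 0.0375 0.064 ]
```

Request:
play_rows:
  translation:
    - [-0.04,0,0]
    - [0,0,0]
  twist:
    - [0,0,0]
    - [0,0,0]
  gripper: [-1,-1]

```text
time: 13.1
tool_pos: [0.4944, 0.0204, 0.2345]
ee_rot: [-3.14, -0.005, 1.623]
wrist_force: [-2.6, 7.8, 2.2]
width: 0.0003
finger_force: 4.3
```

Request:
play_rows:
  translation:
    - [-0.04,0,0]
    - [0,0,0]
  twist:
    - [0,0,0]
    - [0,0,0]
  gripper: [-1,-1]

```text
time: 13.3
tool_pos: [0.4945, 0.0193, 0.2345]
ee_rot: [-3.141, -0.007, 1.623]
wrist_force: [-4.4, 10.8, 2.4]
width: 0.0005
finger_force: 5.3
```

```bash
python3 -c "
from h import *
look('s7')"
```

```text
scene handle [([0.499, -0.022, 0.045], 0.79)]
scene trigger_face [([0.493, 0.012, 0.044], 0.56)]
scene release_pad [([0.568, 0.051, 0.062], 0.59)]
scene jaw_pad [([0.617, 0.069, 0.044], 0.43)]
scene lid [([0.409, 0.199, 0.04], 0.77), ([0.617, 0.067, 0.043], 0.75), ([0.341, 0.037, 0.03], 0.62)]
red 291 335.03092783505156 248.61168384879724 [0.5714 0.038  0.064 ]
```

Request:
play_rows:
  translation:
    - [-0.06,0,0]
    - [0,0,0]
  twist:
    - [0,0,0]
    - [0,0,0]
  gripper: [-1,-1]

```text
time: 13.8
tool_pos: [0.4946, 0.0177, 0.2345]
ee_rot: [-3.141, -0.009, 1.623]
wrist_force: [-3.5, 13.3, 1.1]
width: 0.0005
finger_force: 6.8
```

Request:
play_rows:
  translation:
    - [-0.05,0,0]
    - [0,0,0]
  twist:
    - [0,0,0]
    - [0,0,0]
  gripper: [-1,-1]

```text
time: 14.0
tool_pos: [0.4947, 0.0163, 0.2345]
ee_rot: [-3.141, -0.011, 1.623]
wrist_force: [-2.9, 15.1, 2.8]
width: 0.0003
finger_force: 8.0
```

```bash
python3 -c "
from h import *
look('s8')"
```

```text
scene handle [([0.497, -0.02, 0.043], 0.79)]
scene trigger_face [([0.49, 0.009, 0.045], 0.64)]
scene release_pad [([0.566, 0.053, 0.063], 0.72)]
scene jaw_pad [([0.618, 0.069, 0.043], 0.44)]
scene lid [([0.409, 0.196, 0.041], 0.81), ([0.621, 0.07, 0.042], 0.63), ([0.498, -0.022, 0.045], 0.55)]
red 296 335.1655405405405 248.47297297297297 [0.571  0.0381 0.064 ]
```

Request:
play_rows:
  translation:
    - [-0.06,0,0]
    - [0,0,0]
    - [0,0,0]
  twist:
    - [0,0,0]
    - [0,0,0]
    - [0,0,0]
  gripper: [-1,-1,-1]

```text
time: 14.6
tool_pos: [0.4948, 0.0151, 0.2346]
ee_rot: [-3.141, -0.015, 1.624]
wrist_force: [-3.0, 20.0, 2.5]
width: 0.0001
finger_force: 10.1
```

```bash
python3 -c "
from h import *
look('s9')"
```

```text
scene handle [([0.499, -0.02, 0.043], 0.72)]
scene trigger_face [([0.495, 0.007, 0.044], 0.46)]
scene release_pad [([0.566, 0.05, 0.059], 0.82)]
scene jaw_pad [([0.608, 0.127, 0.048], 0.51), ([0.619, 0.072, 0.044], 0.4)]
scene lid [([0.62, 0.069, 0.043], 0.76), ([0.409, 0.198, 0.037], 0.64), ([0.704, 0.311, 0.039], 0.64)]
red 290 334.99310344827586 248.33793103448275 [0.5707 0.0377 0.064 ]
```

```bash
python3 -c "
from h import *
spots(('case_center','fixed_jaw','lid','jaw_pad'),'scene')
t=robot.snapshot('top')[:,:,::-1];cv2.imwrite('pics/t9.png',t)
spots(('case_center','lid'),'top')
a=cv2.imread('pics/s9.png')[235:310,310:410];b=t[170:245,230:330]
cv2.imwrite('pics/c9.png',np.hstack([cv2.resize(x,(400,300),interpolation=cv2.INTER_CUBIC) for x in (a,b)]))"
```

```text
scene case_center [([0.582, 0.248, 0.028], 0.9), ([0.419, 0.156, 0.039], 0.71), ([0.348, 0.06, 0.026], 0.69)]
scene fixed_jaw [([0.608, 0.129, 0.05], 0.92)]
scene lid [([0.62, 0.069, 0.043], 0.76), ([0.409, 0.198, 0.037], 0.64), ([0.704, 0.311, 0.039], 0.64)]
scene jaw_pad [([0.608, 0.127, 0.048], 0.51), ([0.619, 0.072, 0.044], 0.4)]
top case_center [([0.615, 0.101, 0.043], 0.94), ([0.425, 0.157, 0.038], 0.94), ([0.743, 0.341, 0.043], 0.89)]
top lid [([0.706, 0.313, 0.041], 0.96), ([0.553, 0.232, 0.028], 0.67), ([0.409, 0.2, 0.036], 0.56)]
```

View pics/c9.png

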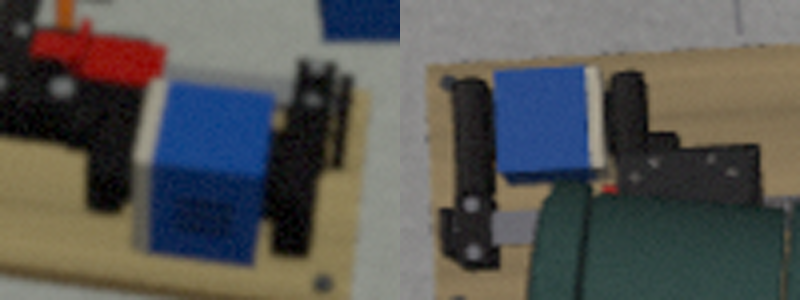

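Picture: left half shows the jaw at (110,160) tight on the lid (135-165). In the right (top) half the visible lid is only ~16 px against 92 px for the 50 mm case, about 8.5 mm, so it is home or very nearly. Next I let the trigger open and see where the head rests.

Request:
play_rows:
  translation:
    - [0.5,0,0]
    - [0.5,0,0]
    - [0,0,0]
  twist:
    - [0,0,0]
    - [0,0,0]
    - [0,0,0]
  gripper: [-1,-1,-1]

```text
time: 15.55
tool_pos: [0.4935, 0.0516, 0.235]
ee_rot: [3.14, 0.001, 1.625]
wrist_force: [0.1, -0.5, 0.3]
width: 0.0006
finger_force: 0.0
```

```bash
python3 -c "
from h import *
look('s10');look('s11')"
```

```text
scene handle [([0.498, -0.019, 0.044], 0.68)]
scene trigger_face [([0.493, 0.031, 0.044], 0.49), ([0.612, -0.407, 0.002], 0.46)]
scene release_pad [([0.568, 0.05, 0.063], 0.55)]
scene jaw_pad [([0.62, 0.068, 0.042], 0.44)]
scene lid [([0.705, 0.311, 0.038], 0.76), ([0.408, 0.199, 0.034], 0.52), ([0.619, 0.07, 0.041], 0.5)]
red 291 334.8453608247423 248.42611683848799 [0.571  0.0375 0.064 ]
scene handle [([0.498, -0.019, 0.047], 0.62), ([0.566, 0.05, 0.057], 0.61)]
scene trigger_face [([0.494, 0.034, 0.044], 0.49)]
scene release_pad [([0.564, 0.05, 0.057], 0.65)]
scene jaw_pad [([0.618, 0.07, 0.046], 0.48)]
scene lid [([0.619, 0.072, 0.043], 0.73), ([0.411, 0.198, 0.037], 0.63), ([0.554, 0.232, 0.026], 0.6)]
red 295 334.66101694915255 248.35254237288135 [0.5708 0.0371 0.064 ]
```

The head rests latched at 0.0373, and the last 15-20 N push no longer advanced it, so the lid is home and firmly pressed. Next is the release: up, over the pad centre at about (0.565, 0.047), then down.

```bash
python3 -c "
from h import *
spots(('release_pad',),'top');spots(('release_pad',),'scene');plan([.565,.047,.295],1.623,4)"
```

```text
top release_pad []
scene release_pad [([0.564, 0.05, 0.057], 0.65)]
[-0.04, 0.45, -0.38] [0.0, 0.0, -0.0]
[-0.04, 0.45, -0.38] [0.0, 0.0, -0.0]
[-0.04, 0.45, -0.38] [0.0, 0.0, -0.0]
[-0.04, 0.45, -0.38] [0.0, 0.0, -0.0]
```

Request:
play_rows:
  translation:
    - [0,0,-0.8]
    - [0,0,-0.7]
    - [0,0.6,0]
    - [0,0.6,0]
    - [-0.05,0.55,0]
    - [0,0,0]
  twist:
    - [0,0,0]
    - [0,0,0]
    - [0,0,0]
    - [0,0,0]
    - [0,0,0]
    - [0,0,0]
  gripper: [-1,-1,-1,-1,-1,-1]

```text
time: 16.85
tool_pos: [0.5649, 0.0519, 0.2944]
ee_rot: [3.141, 0.0, 1.622]
wrist_force: [-0.6, -0.3, 0.3]
width: 0.0004
finger_force: 0.0
```

```bash
python3 -c "
from h import *
spots(('release_pad',),'scene');plan([.565,.047,.266],1.623,2)
c=cv2.imwrite('pics/s12c.png',cv2.resize(robot.snapshot('scene')[180:330,220:420,::-1],(800,600),interpolation=cv2.INTER_CUBIC))"
```

```text
scene release_pad [([0.564, 0.05, 0.057], 0.65)]
[-0.06, 0.01, 0.35] [-0.0, 0.0, -0.01]
[-0.06, 0.01, 0.35] [-0.0, 0.0, -0.01]
```

View pics/s12c.png

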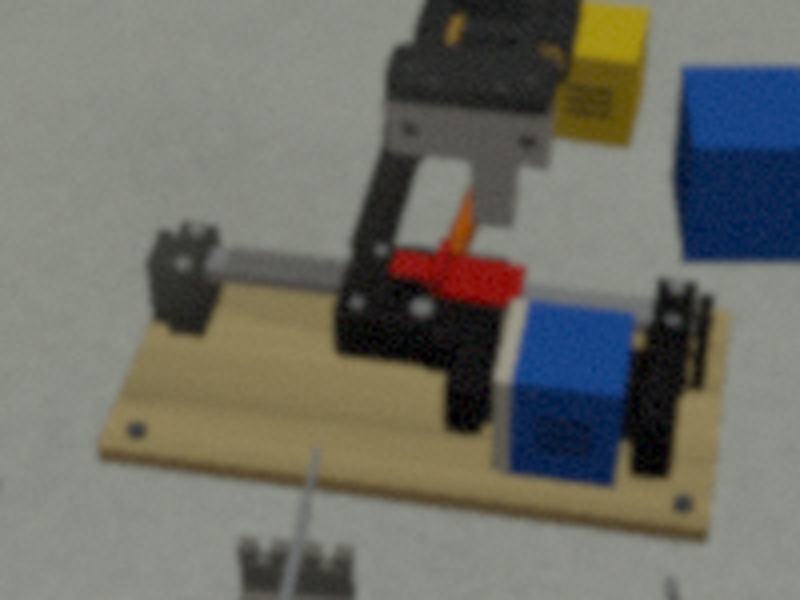

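Picture: the fingertips at crop (495,220) hang above the pad (485,280), on the +y side of the ridge (447,255). Descending.

Request:
play_rows:
  translation:
    - [-0.06,0,0.35]
    - [-0.04,0,0.35]
    - [0,0,0.05]
    - [0,0,0]
  twist:
    - [0,0,0]
    - [0,0,0]
    - [0,0,0]
    - [0,0,0]
  gripper: [-1,-1,-1,-1]

```text
time: 17.35
tool_pos: [0.5626, 0.0479, 0.2631]
ee_rot: [-3.139, -0.0, 1.622]
wrist_force: [0.2, -1.2, -0.7]
width: 0.0005
finger_force: 0.0
```

Request:
play_rows:
  translation:
    - [0,0,0.08]
    - [0,0,0.05]
    - [0,0,0]
  twist:
    - [0,0,0]
    - [0,0,0]
    - [0,0,0]
  gripper: [-1,-1,-1]

```text
time: 17.65
tool_pos: [0.5635, 0.0481, 0.2599]
ee_rot: [3.141, 0.0, 1.622]
wrist_force: [-0.0, 0.6, 0.7]
width: 0.0008
finger_force: 0.7
```

Request:
play_rows:
  translation:
    - [0,0,0.05]
    - [0,0,0]
  twist:
    - [0,0,0]
    - [0,0,0]
  gripper: [-1,-1]

```text
time: 17.85
tool_pos: [0.5636, 0.0482, 0.2588]
ee_rot: [3.14, -0.0, 1.622]
wrist_force: [-0.4, 0.3, 5.4]
width: 0.0002
finger_force: 2.3
```

Request:
play_rows:
  translation:
    - [0,0,0.08]
    - [0,0,0]
  twist:
    - [0,0,0]
    - [0,0,0]
  gripper: [-1,-1]

```text
time: 18.05
tool_pos: [0.5636, 0.0482, 0.2581]
ee_rot: [3.139, 0.0, 1.622]
wrist_force: [-5.9, 0.3, 14.2]
width: 0.0002
finger_force: 6.9
```

Request:
play_rows:
  translation:
    - [0,0,0.06]
    - [0,0,0]
  twist:
    - [0,0,0]
    - [0,0,0]
  gripper: [-1,-1]

```text
time: 18.25
tool_pos: [0.5635, 0.0482, 0.2576]
ee_rot: [3.138, 0.0, 1.622]
wrist_force: [-8.0, 0.2, 22.0]
width: -0.0
finger_force: 10.6
```

Request:
play_rows:
  translation:
    - [0,0,0.04]
    - [0,0,0]
  twist:
    - [0,0,0]
    - [0,0,0]
  gripper: [-1,-1]

```text
time: 18.45
tool_pos: [0.5635, 0.0483, 0.2574]
ee_rot: [3.138, 0.0, 1.622]
wrist_force: [-11.9, 0.8, 26.4]
width: 0.0004
finger_force: 13.1
```

Request:
play_rows:
  translation:
    - [0,0,-0.03]
    - [-0.2,0,0]
    - [-0.1,0,0]
    - [-0.1,0,0]
    - [0,0,0]
  twist:
    - [0,0,0]
    - [0,0,0]
    - [0,0,0]
    - [0,0,0]
    - [0,0,0]
  gripper: [-1,-1,-1,-1,-1]

```text
time: 18.95
tool_pos: [0.5644, 0.032, 0.2576]
ee_rot: [3.138, 0.001, 1.622]
wrist_force: [-9.6, -0.1, 22.7]
width: 0.0005
finger_force: 11.1
```

```bash
python3 -c "
from h import *
look('s13')"
```

```text
scene handle [([0.498, -0.039, 0.046], 0.82), ([0.553, 0.394, -0.002], 0.19)]
scene trigger_face [([0.618, 0.069, 0.041], 0.57), ([0.568, 0.032, 0.055], 0.24)]
scene release_pad [([0.568, 0.033, 0.056], 0.79), ([0.764, -0.181, -0.002], 0.33)]
scene jaw_pad [([0.622, 0.05, 0.046], 0.38)]
scene lid [([0.701, 0.309, 0.039], 0.8), ([0.408, 0.2, 0.038], 0.72), ([0.55, 0.23, 0.029], 0.69)]
red 242 325.57851239669424 248.64462809917356 [0.5757 0.0203 0.064 ]
```

The head slides back with the pad held down. Continuing.

Request:
play_rows:
  translation:
    - [-0.25,0,0]
    - [-0.25,0,0]
    - [-0.25,0,0]
    - [-0.2,0,0]
    - [0,0,0]
  twist:
    - [0,0,0]
    - [0,0,0]
    - [0,0,0]
    - [0,0,0]
    - [0,0,0]
  gripper: [-1,-1,-1,-1,-1]

```text
time: 19.75
tool_pos: [0.5664, -0.0068, 0.2576]
ee_rot: [3.138, 0.003, 1.621]
wrist_force: [-8.9, -0.3, 22.1]
width: 0.0006
finger_force: 10.7
```

Request:
play_rows:
  translation:
    - [-0.15,0,0]
    - [-0.1,0,0]
    - [0,0,0]
  twist:
    - [0,0,0]
    - [0,0,0]
    - [0,0,0]
  gripper: [-1,-1,-1]

```text
time: 20.05
tool_pos: [0.5668, -0.0145, 0.2576]
ee_rot: [3.138, -0.004, 1.622]
wrist_force: [-8.7, 6.2, 23.3]
width: 0.0003
finger_force: 12.0
```

```bash
python3 -c "
from h import *
look('s14')"
```

```text
scene handle [([0.504, -0.084, 0.047], 0.69), ([0.618, 0.07, 0.044], 0.39)]
scene trigger_face []
scene release_pad [([0.571, -0.009, 0.056], 0.5)]
scene jaw_pad [([0.621, 0.007, 0.045], 0.54)]
scene lid [([0.7, 0.313, 0.039], 0.92), ([0.409, 0.197, 0.036], 0.77), ([0.62, 0.069, 0.043], 0.7)]
red 241 302.7717842323651 246.1286307053942 [ 0.5788 -0.0243  0.064 ]
```

Request:
play_rows:
  translation:
    - [-0.1,0,0]
    - [-0.1,0,0]
    - [0,0,0]
  twist:
    - [0,0,0]
    - [0,0,0]
    - [0,0,0]
  gripper: [-1,-1,-1]

```text
time: 20.65
tool_pos: [0.567, -0.0179, 0.2577]
ee_rot: [3.138, -0.018, 1.624]
wrist_force: [-9.3, 21.6, 25.7]
width: 0.0004
finger_force: 14.3
```

Request:
play_rows:
  translation:
    - [-0.1,0,0]
    - [0,0,0]
  twist:
    - [0,0,0]
    - [0,0,0]
  gripper: [-1,-1]

```text
time: 20.85
tool_pos: [0.5676, -0.0211, 0.2583]
ee_rot: [3.136, -0.019, 1.625]
wrist_force: [-10.0, 23.6, 25.9]
width: 0.0006
finger_force: 14.8
```

Request:
play_rows:
  translation:
    - [0,0,-0.3]
    - [0,0,-0.5]
    - [0,0,-0.8]
    - [0,0,-0.8]
    - [0,0,-0.8]
    - [0,0,0]
  twist:
    - [0,0,0]
    - [0,0,0]
    - [0,0,0]
    - [0,0,0]
    - [0,0,0]
    - [0,0,0]
  gripper: [-1,-1,-1,-1,-1,-1]

```text
time: 21.45
tool_pos: [0.568, -0.0279, 0.3854]
ee_rot: [3.131, 0.002, 1.622]
wrist_force: [0.4, 0.3, 0.3]
width: 0.0001
finger_force: 0.0
```

```bash
python3 -c "
from h import *
look('s15')
c=cv2.imread('pics/s15.png')[180:330,220:420];cv2.imwrite('pics/s15c.png',cv2.resize(c,(800,600),interpolation=cv2.INTER_CUBIC))"
```

```text
scene handle [([0.498, -0.082, 0.044], 0.76), ([0.56, 0.032, 0.001], 0.52), ([0.617, 0.071, 0.043], 0.28)]
scene trigger_face [([0.497, -0.023, 0.047], 0.56)]
scene release_pad [([0.568, -0.012, 0.06], 0.75), ([0.466, 0.354, 0.003], 0.56)]
scene jaw_pad [([0.618, 0.008, 0.041], 0.52)]
scene lid [([0.408, 0.198, 0.038], 0.73), ([0.701, 0.312, 0.038], 0.64), ([0.554, 0.234, 0.028], 0.52)]
red 302 303.8245033112583 244.91721854304635 [ 0.5748 -0.0232  0.064 ]
```

View pics/s15c.png

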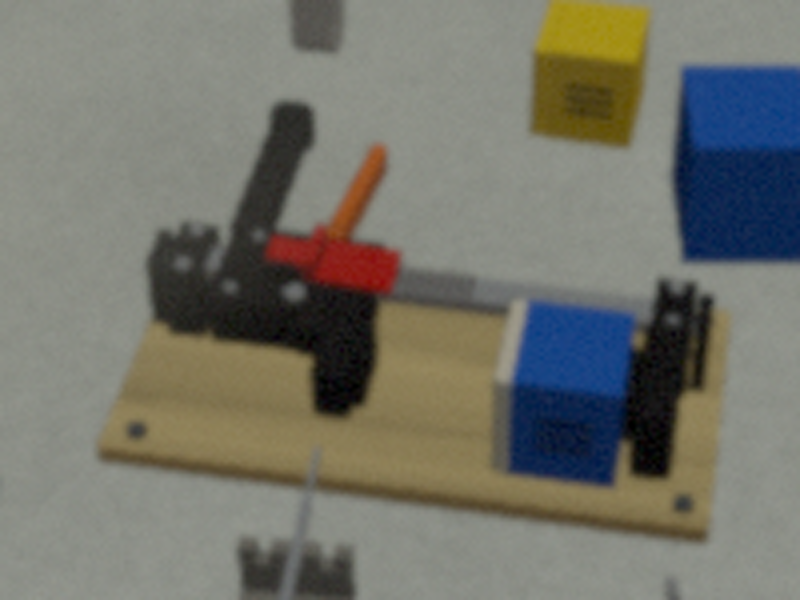

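Picture: the head is back against the rear block at crop (215,270), the jaw is clear of the lid, the trigger and lever are up, and the closed case stands at (570,390). Last check: lid seating, measured from above.

```bash
python3 -c "
from h import *
t=robot.snapshot('top')[:,:,::-1].copy()
spots(('case_center','lid','jaw_pad'),'top')
t0=cv2.imread('pics/top0.png')
for im in (t0,t):
    a=im[190:206,240:310].mean(0); print([tuple(int(v) for v in a[i]) for i in range(22,52)])
cv2.imwrite('pics/t15c.png',cv2.resize(t[170:245,225:325],(800,600),interpolation=cv2.INTER_CUBIC))"
```

```text
top case_center [([0.617, 0.1, 0.043], 0.87), ([0.743, 0.337, 0.044], 0.77), ([0.422, 0.157, 0.041], 0.76)]
top lid [([0.706, 0.313, 0.042], 0.8), ([0.407, 0.196, 0.035], 0.69), ([0.55, 0.231, 0.031], 0.58)]
top jaw_pad []
[(129, 70, 39), (128, 70, 38), (129, 70, 39), (128, 70, 38), (128, 70, 38), (127, 69, 38), (129, 70, 39), (128, 70, 38), (128, 70, 39), (129, 70, 39), (129, 70, 38), (129, 70, 39), (128, 70, 38), (128, 70, 37), (126, 70, 39), (127, 112, 107), (130, 142, 147), (132, 148, 155), (132, 148, 155), (125, 140, 147), (131, 147, 151), (134, 150, 156), (131, 146, 153), (94, 105, 111), (64, 76, 83), (74, 98, 111), (80, 107, 123), (80, 107, 123), (79, 106, 122), (80, 107, 123)]
[(140, 77, 43), (139, 76, 42), (139, 76, 42), (140, 77, 43), (139, 76, 42), (140, 77, 42), (140, 77, 42), (139, 76, 42), (139, 76, 41), (140, 76, 42), (139, 76, 42), (140, 77, 43), (140, 77, 42), (139, 76, 42), (130, 87, 65), (140, 145, 145), (145, 162, 169), (142, 159, 166), (97, 108, 110), (60, 64, 47), (71, 74, 52), (73, 77, 54), (73, 76, 53), (73, 76, 53), (73, 76, 54), (73, 76, 54), (72, 76, 53), (72, 76, 53), (73, 77, 54), (69, 72, 50)]
```

View pics/t15c.png

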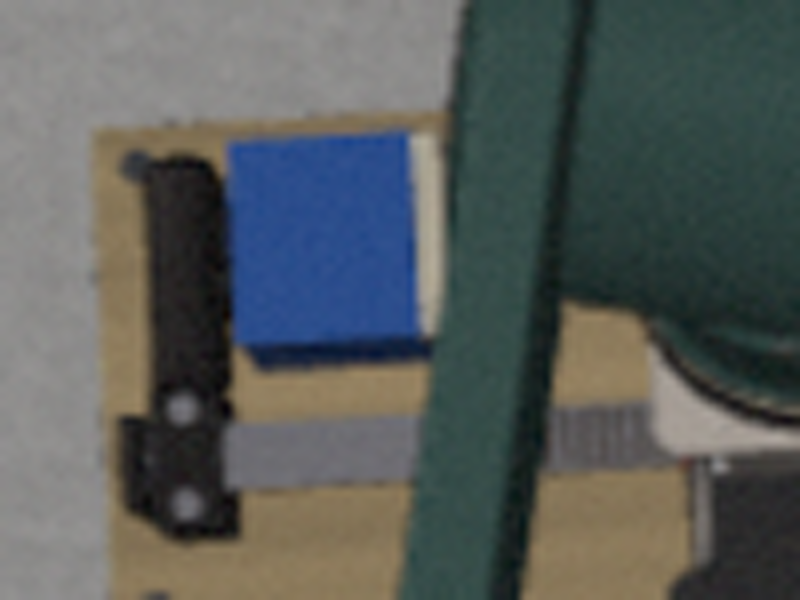

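Picture: the arm at crop (440,240) hides the lid's edge, so I take the unobstructed profile from t9.png.

```bash
python3 -c "
from h import *
# lid strip width: threshold on red channel along each row, sub-pixel
for f in ('top0','t9'):
    g=cv2.imread(f'pics/{f}.png')[190:206,240:310,2].astype(float); W=[];B=[]
    for r in g:
        s=r[32:52]; hi=np.percentile(s[4:9],60); i=np.argmax(s>95); a=i-1+(95-s[i-1])/(s[i]-s[i-1])
        j=i+np.argmax(s[i:]<115 if f=='top0' else s[i:]<95); th=115 if f=='top0' else 95
        W.append(j-1+(s[j-1]-th)/(s[j-1]-s[j])-a);B.append(a)
    print(f,np.median(W),np.median(B)+272, 'mm',np.median(W)*abs(ray('top',[(270,198),(271,198)],.072)[:,1]).ptp() if 0 else np.median(W)*np.linalg.norm(np.diff(ray('top',[(270,198),(271,198)],.072),axis=0)))
"
```

```text
top0 7.978302185619258 276.86764705882354 mm 0.017277516414564036
t9 3.7982383464875946 276.40253164556964 mm 0.008225324618081307
```

The visible lid plate measures 8.2 mm against 8 mm nominal, down from 17.3 mm at the start, so the lid is fully home. The case moved no more than about 1 mm.

```bash
python3 -c "
from bench import robot
print(robot.close_job())"
```

```text
the job is handed in; nothing more can be done
None
```

The lid is fully home on the blue case (8.2 mm plate showing, 8 mm nominal). The last trigger push peaked at about 20 N, roughly 40 N at the jaw. The jaw was then released and slid back to its rear stop, and the closed case stands free; the job is handed in, but no verdict came back.

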